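# Strain check: power the viewer and hold the analyser over the paperweight

## Robot

A 7-joint arm with a two-finger parallel gripper is mounted at the origin on the work surface. World frame = base frame: x ahead of the robot, y to its left, z up, the work surface at z = 0. Lengths are in m, angles in rad, forces in N, time in s.
With the tool pointing down it reaches from about 0.425 to 0.875 m from the base axis. Payload 8.4 kg.
Tool frame: the origin (TCP) lies at the very end of the fingers, on their centre line; the grasp point (between the pads) lies 19 mm behind it; z points along the fingers, y is the direction in which the jaws open and shut (so a half turn about z gives the same grasp; the last joint's range is limited). The gripper opens to 87 mm and grips with 3 to 60 N. Pads are 19 mm wide; open, the fingers measure 117 mm over their backs; the gripper's body (75 mm by 190 mm) begins 51 mm behind the grasp point.
Start: joints at [1.058, 0.333, 0.04, 1.465, -0.013, 1.343, -0.059], TCP at [0.261, -0.595, 0.223] pointing down, gripper open.
Joint ranges: [-2.58, 2.58], [-0.38, 2.09], [-1.3, 1.39], [0.25, 2.4], [-1.5, 4.64], [0.08, 2.09], [-2.65, 2.65]. Speed limits (rad/s): [2.22, 2.22, 2.79, 2.79, 3.14, 3.14, 3.14].

## Interface

Orientations are given as a unit quaternion [x, y, z, w].
In Python, from plant import env gives the robot as it stands.
- The arm moves only by the tool carry_out, never from a script. Its argument "commands" is a list of rows, each a list of 3 entries, a list of its own where there are three numbers: the shift along the world's x, y, z in m, then the turn, a rotation vector about the world's x, y, z in rad, then the opening in per cent of the stroke, from 0 (shut) to 100 (fully open). A call has exactly 10 rows; each row is the pose to reach, as a shift and turn from the pose commanded when the call began; what a row does not reach only later rows make up. A row lasts 1/8 s, in which the tool goes at most 62.5 mm and 10.7 degrees, less where a joint would pass 70% of its speed; a pose out of reach is approached as far as the arm can. A call with a gripper value outside its range is refused whole. The fingers move at their own pace and stop on an object; "newtons" is the grip in N (left out, the last holds). Time passes only in rows, so rows that repeat a pose let the fingers close, or fill a call up. It gives the time, the measured TCP pose, the force and the opening at its end, in the units of the state.
- env.get_state(): the state, without advancing time (a new reading comes with each control period).
- env.get_image(name): name is "side" or "top" or "wrist"; returns a dict with "img" (480x640x3 uint8, blue, green, red), "K" (3x3 intrinsics, pixels), "R" (3x3) and "t" (3): a world point X has camera coordinates R X + t; the wrist camera has in their place "T_tool_cam" (4x4, takes a point from camera to tool coordinates, whose origin is the TCP and whose axes are the flange's). Camera axes: x right, y down, z forward; pixel columns grow to the right and rows downward; lengths in m; the calibration is good to about 2 mm. A picture is of the moment at which its call begins: read the wrist's pose just before it. There is no depth.
- env.close_job(): hands the job in, once; it reports no verdict.
The state is a dict: "t": time; "joint_positions": joint angles; "dq": joint speeds; "joint_efforts": joint torques, N m; "tool_pos": TCP position; "orientation": TCP orientation; "wrist_force": force on the tool from outside, world axes, zero at the start; "torque": the same for the moment, N m; "grip_width": finger opening in m.
Only numpy, scipy, OpenCV 4.12 (cv2) and the standard library are available. Lean on these libraries where they do the work, as an engineer would, in place of code of your own. Each camera call takes 0.05 s, during which the arm holds its last target. There are 200 camera calls.

## Task

Check the finished glass paperweight for strain. Pull the charged battery out of its charger and plug it fully home into the well of the strain viewer's light base, then pick up the analyser, carry it over the rod rest without knocking it or the things standing about, and hold it level just above the paperweight: no more than a finger's breadth (20 mm) of air, touching nothing but your hand, the whole paperweight under the film, and the handle parallel to the light base's long side so that the films are crossed. Do not shift or touch the paperweight with the analyser, and finish while still holding the analyser there: it is not put down or let go.

Things in the scene. Friction and masses are not known exactly. Their poses are not given: they have to be found in the camera images.
- viewer: Strain viewer light base, fixed, left or right on the bench: a grey box 130 mm along its x, 220 mm along its y (the long side), flat top 45 mm above the bench. Origin: centre of its underside, z up. A pale polarising window, 100 x 100 mm in an aluminium bezel, lies flush in its top, centred at y = -45 mm; the battery well is at y = +75 mm
- viewer_well (a point): centre of the mouth of the light base's battery well, level with the top (45 mm above the bench): a rectangular hole 34 mm along the light base's x and 26 mm along its y, 30 mm deep
- charger: Battery charger, fixed: grey plastic block 80 mm (x) x 110 mm (y), the middle 45 mm high, with a well like the viewer's at its centre in which the battery starts. Origin: centre of its underside, z up
- battery: Black stem battery, 58 mm tall, 0.13 to 0.25 kg, upright in the charger, only its head showing. Origin: centre of the stem's bottom. Stem 32 (x) x 24 (y) x 28 mm, lowest 7 mm tapered 2.5 mm a side; head above it 46 (x) x 36 (y) x 30 mm, to be gripped. Loose fit, no latch, pulls straight up, fits either way round. Home: head's underside on the top, origin 28 mm below the well's mouth
- battery_head (a point): grip point of the battery: inside its head, on the axis, 46 mm above its origin
- plate: Dark steel plate 200 mm (x) x 240 mm (y) x 12 mm thick lying fixed on the bench, on the side where the viewer is not; the analyser lies on it. Origin: centre of its underside
- analyser: Hand analyser, 0.13 kg, flat on the steel plate: square aluminium frame 96 x 96 x 6 mm with a see-through film 80 x 80 mm, and a straight pale wooden handle 20 mm wide, 22 mm high, 90 mm long along its -x (x = -48 to -138 mm). Origin: centre of the film, in the plane of the underside of frame and handle; z up. Balances 39 mm from the origin towards the handle
- analyser_grip (a point): grip point of the analyser: in the handle near the frame, 70 mm from the origin along -x, 12 mm above the underside
- paperweight: Green glass paperweight, a dome 52 mm in diameter and 34 mm high, loose on the viewer's window. Origin: centre of its underside
- paperweight_top (a point): top of the paperweight's dome, 34 mm above its underside
- rod_rest: Wooden rod rest, fixed, between viewer and plate: glass rods up to 240 mm long lie along its x over a width of 90 mm (y), tops 71 mm above the bench. Origin: centre of its underside
- jar_a: bystander: small frit jar with white lid, 46 mm diameter, 52 mm high, beyond the left side; origin: centre of its underside
- jar_b: bystander: frit jar with white lid, 58 mm diameter, 60 mm high, beyond the left side; origin: centre of its underside
- jar_c: bystander: small amber frit jar with white lid, 40 mm diameter, 46 mm high, standing beside the charger (+y side); origin: centre of its underside
- stamp: bystander: brass stamp 32 mm diameter, 48 mm high, standing on the steel plate near a corner; origin: centre of its underside
- paddle: bystander: graphite paddle, 250 mm long, 14 to 18 mm high, lying beyond the right side; origin: near its middle, on the bench
- reamer: bystander: graphite reamer with wooden handle, 172 mm long, 22 mm high, lying at the near right; origin: near its middle, on the bench
- viewer_window (a point): centre of the light base's window, level with the top

How it is judged:
On the way:
1. The battery is plugged fully home in the light base's well, with the analyser still lying on the plate (z of battery in the frame of viewer_well below -0.025 m and horizontal distance between battery and viewer_well below 0.004 m and angle between the z axis of battery and the z axis of viewer, either way round below 0.06 rad and distance of analyser from where it was at the start of the episode below 0.03 m), for 0.3 s.
At the end, for the whole second after the job is handed in: Battery home (3 mm; 4 mm off centre). Analyser held still, touching nothing but the fingers: within 13 mm of the paperweight's axis, 2 to 25 mm above its top, level and parallel to the light base's long side within 0.12 and 0.14 rad. Paperweight upright on the window (z of battery in the frame of viewer_well below -0.025 m and horizontal distance between battery and viewer_well below 0.004 m and horizontal distance between analyser and paperweight below 0.013 m and z of analyser in the frame of paperweight_top between 0.002 and 0.025 m and angle between analyser's own z axis and vertical below 0.12 rad and angle between the x axis of analyser and the y axis of viewer, either way round below 0.14 rad and contact force between the fingers and analyser above 0.5 N and contact force between analyser and viewer below 0.1 N and contact force between analyser and paperweight below 0.1 N and contact force between analyser and battery below 0.1 N and contact force between analyser and rod_rest below 0.1 N and linear speed of analyser below 0.03 m/s and horizontal distance between paperweight and viewer_window below 0.026 m and angle between paperweight's own z axis and vertical below 0.1 rad); the arm keeps its last pose, push and grip.
It fails at once if the analyser touches the paperweight (over 1 N) (contact force between analyser and paperweight above 1 N).
It fails at once if the paperweight is shifted more than 10 mm (distance of paperweight from where it was at the start of the episode above 0.01 m).
It fails at once if the rod rest is knocked with the analyser or the battery (over 3 N) or with the robot (over 8 N) (contact force between any of analyser, battery and rod_rest above 3 N or contact force between any of the fingers, the arm and rod_rest above 8 N).
It fails at once if a bystander (jar, stamp, paddle, reamer) is shifted more than 30 mm (distance of any of jar_a, jar_b, jar_c, stamp, paddle, reamer from where it was at the start of the episode above 0.03 m).
It also fails if it takes over 69 s, if anything falls off the work surface, if the arm or the gripper's body presses on something with over 40 N, if the wrist force passes 120 N, or if a joint passes its speed limit or range.

## Working session

There is one attempt and no reset: what is moved stays moved. The work goes in short steps, Python scripts to look and compute and a tool call to move; the robot and the scene stay as the last step left them, time stands still between calls to the robot, and variables do not carry over. Pictures are saved under pics/ and viewed, about 8 in all and at most 12, crops included, and the job is handed in when it is done.

Besides the shell and the picture viewer there is one more tool, called after "Call:" as name(argument=value, ...) on one line, values as JSON. carry_out: Moves the arm, as the interface text tells. Its arguments: {"type":"object","properties":{"commands":{"type":"array"},"newtons":{"type":"number"}},"required":["commands"]}

```bash
ls; mkdir -p pics; cat > h.py <<'E'
import sys; sys.path.insert(0,'.')
import numpy as np, cv2
from scipy.spatial.transform import Rotation as Ro
from plant import env
def shot(cam,name):
    s=env.get_state(); d=env.get_image(cam); cv2.imwrite(f'pics/{name}.png',d['img'])
    K=np.array(d['K'])
    if cam=='wrist':
        T=np.array(d['T_tool_cam']); W=np.eye(4); W[:3,:3]=Ro.from_quat(s['orientation']).as_matrix(); W[:3,3]=s['tool_pos']
        M=W@T; R=M[:3,:3].T; t=-R@M[:3,3]
    else: R=np.array(d['R']); t=np.array(d['t'])
    np.savez(f'pics/{name}.npz',K=K,R=R,t=t.ravel())
    return s
def w(name,u,v,z):
    c=np.load(f'pics/{name}.npz'); d=c['R'].T@np.linalg.solve(c['K'],[u,v,1.]); o=-c['R'].T@c['t']
    return (o+d*(z-o[2])/d[2])
def px(name,X):
    c=np.load(f'pics/{name}.npz'); p=c['K']@(c['R']@np.array(X)+c['t']); return p[:2]/p[2]
def st():
    s=env.get_state(); print({k:np.round(v,4) for k,v in s.items() if k in('t','tool_pos','orientation','wrist_force','grip_width','joint_positions')})
E
python3 - <<'E'
from h import *
np.set_printoptions(suppress=True,precision=3)
shot('top','top0'); shot('side','side0'); st()
for n in('top0','side0'):
    c=np.load(f'pics/{n}.npz'); print(c['K'],c['R'],-c['R'].T@c['t'])
E
```

```text
pics
{'t': np.float64(0.1), 'joint_positions': array([ 1.058,  0.334,  0.04 ,  1.466, -0.013,  1.343, -0.059]), 'tool_pos': array([ 0.261, -0.595,  0.222]), 'orientation': array([ 0.979,  0.205, -0.   , -0.001]), 'wrist_force': array([0.21 , 0.815, 0.281]), 'grip_width': np.float64(0.0873)}
[[588.945   0.    311.258]
 [  0.    588.945 242.094]
 [  0.      0.      1.   ]] [[-0.009 -1.     0.006]
 [-0.973  0.008 -0.229]
 [ 0.229 -0.008 -0.973]] [0.198 0.019 1.422]
[[541.579   0.    323.757]
 [  0.    541.579 234.967]
 [  0.      0.      1.   ]] [[-0.762 -0.647 -0.018]
 [-0.485  0.589 -0.646]
 [ 0.429 -0.484 -0.763]] [-0.023  0.608  1.023]
```

View pics/top0.png

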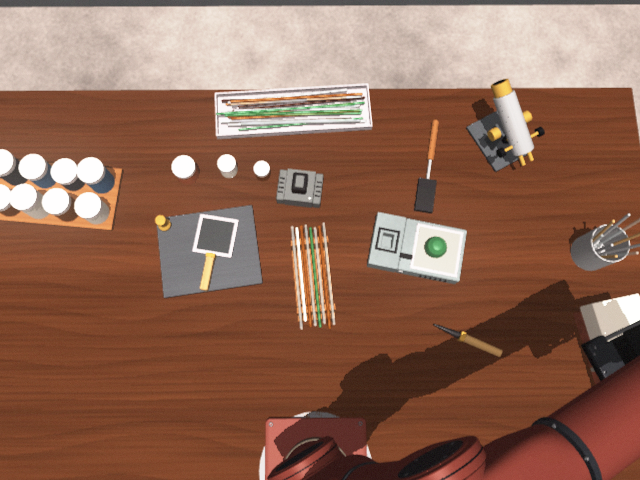

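View pics/side0.png

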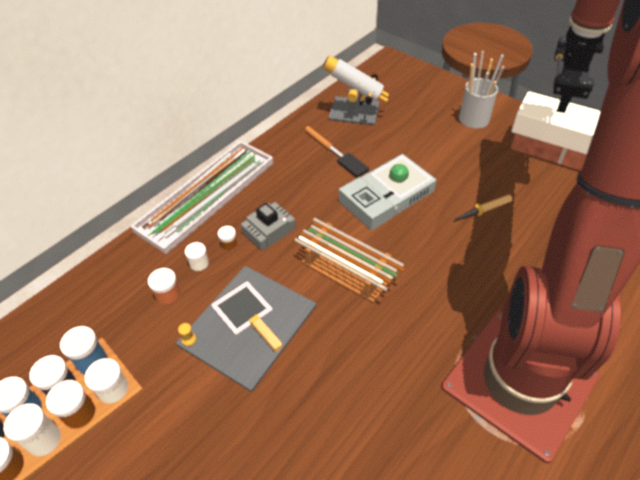

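The top view shows the steel plate at left with the analyser (film 215,236; handle end 207,288). The charger with the battery is at (300,186), the rod rest at (313,275) and the viewer at (418,247), with its well at (387,240) and the paperweight at (436,246). I'll enlarge this area.

```bash
python3 - <<'E'
from h import *
i=cv2.imread('pics/top0.png')
a=cv2.resize(i[150:310,150:270],None,fx=3.3,fy=3.3,interpolation=cv2.INTER_CUBIC)
b=cv2.resize(i[150:310,265:385][0:0+160],None,fx=.1,fy=.1)
c=cv2.resize(i[150:310,270:480],None,fx=3.3,fy=3.3,interpolation=cv2.INTER_CUBIC)
cv2.imwrite('pics/c1.png',c)
cv2.imwrite('pics/a1.png',a)
E
```

```text
(no output)
```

View pics/c1.png

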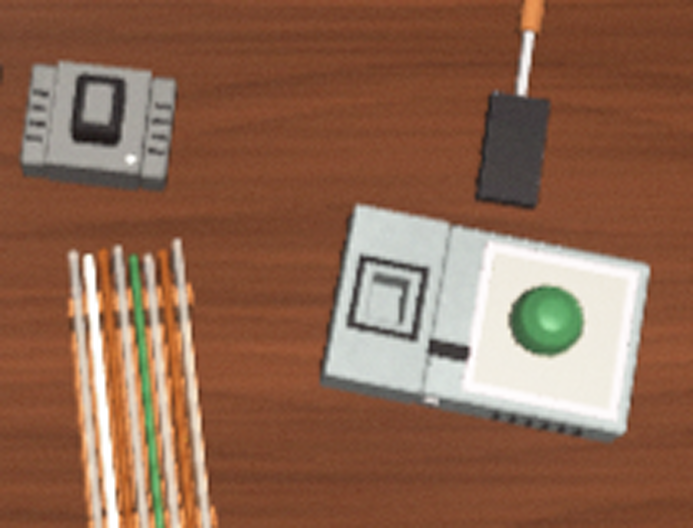

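View pics/a1.png

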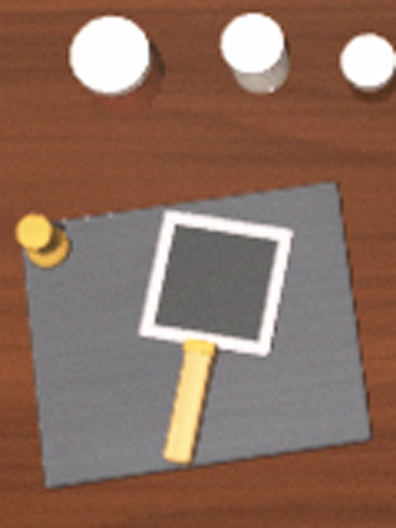

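```bash
python3 - <<'E'
from h import *
np.set_printoptions(suppress=True,precision=4)
C=lambda x,y,z:w('top0',270+(x+.5)/3.3-.5,150+(y+.5)/3.3-.5,z)
A=lambda x,y,z:w('top0',150+(x+.5)/3.3-.5,150+(y+.5)/3.3-.5,z)
v=np.array([C(*p,.045) for p in[(357,206),(650,265),(619,434),(323,380)]]); print('viewer',v[:,:2],v.mean(0), [np.linalg.norm(v[i]-v[i-1]) for i in range(4)])
ax=(v[0]-v[1]+v[3]-v[2]); print('yaw of viewer y',np.degrees(np.arctan2(ax[1],ax[0])))
yh=ax/np.linalg.norm(ax); print('well pred',v.mean(0)+.075*yh,'window pred',v.mean(0)-.045*yh)
print('well seen',C(388,298,.045))
wn=np.array([C(*p,.045) for p in[(487,240),(642,268),(615,420),(465,390)]]);print('win',wn.mean(0),'pw',C(546,320,.06))
b=np.array([C(*p,.075) for p in[(77,76),(125,76),(120,130),(75,130)]]);print('bat',b[:,:2],b.mean(0))
c=np.array([C(*p,.045) for p in[(57,62),(152,72),(143,178),(45,168)]]);print('charger',c[:,:2],c.mean(0))
c=np.array([C(*p,.035) for p in[(32,66),(176,80),(165,178),(22,165)]]);print('charger',c[:,:2],c.mean(0))
f=np.array([A(*p,.018) for p in[(165,210),(292,230),(268,354),(140,335)]]);print('an',f[:,:2],f.mean(0))
d=f[0]-f[3]+f[1]-f[2];print('an x yaw',np.degrees(np.arctan2(d[1],d[0])));e=f.mean(0)-A(178,462,.034);print(e,np.degrees(np.arctan2(e[1],e[0])))
q=np.array([A(*p,.012) for p in[(20,222),(336,182),(372,438),(46,488)]]);print('plate',q[:,:2])
print('jars',A(365,62,.046),A(252,42,.052),A(110,55,.06),'stamp',A(36,232,.048))
r=np.array([C(*p,.071) for p in[(73,255),(178,242)]]);print('rods far',r, w('top0',302,327,.071),w('top0',333,323,.071))
E
```

```text
viewer [[ 0.595  -0.1547]
 [ 0.5485 -0.3678]
 [ 0.4236 -0.3368]
 [ 0.4647 -0.1255]] [ 0.508  -0.2462  0.045 ] [np.float64(0.13351635689652408), np.float64(0.21814473461046544), np.float64(0.12870661733231928), np.float64(0.21523120806477855)]
yaw of viewer y 78.31578876739628
well pred [ 0.5231 -0.1727  0.045 ] window pred [ 0.4988 -0.2902  0.045 ]
well seen [ 0.5252 -0.1748  0.045 ]
win [ 0.5012 -0.2933  0.045 ] pw [ 0.5044 -0.2858  0.06  ]
bat [[0.6869 0.0507]
 [0.6866 0.0156]
 [0.6452 0.0195]
 [0.6454 0.0523]] [0.666  0.0345 0.075 ]
charger [[ 0.709   0.0664]
 [ 0.7005 -0.0047]
 [ 0.6178  0.0028]
 [ 0.626   0.0752]] [0.6633 0.0349 0.045 ]
charger [[ 0.7096  0.0856]
 [ 0.6977 -0.0229]
 [ 0.6207 -0.0137]
 [ 0.6316  0.0928]] [0.6649 0.0355 0.035 ]
an [[0.6031 0.2832]
 [0.5868 0.1877]
 [0.4922 0.2036]
 [0.5073 0.2984]] [0.5474 0.2432 0.018 ]
an x yaw -9.264544468662413
[ 0.1373 -0.0212 -0.016 ] -8.783505139135128
plate [[0.5963 0.3928]
 [0.6259 0.1559]
 [0.43   0.1269]
 [0.3952 0.3637]]
jars [0.7091 0.1322 0.046 ] [0.7233 0.2163 0.052 ] [0.7107 0.32   0.06  ] stamp [0.5785 0.3712 0.048 ]
rods far [[ 0.5526  0.054   0.071 ]
 [ 0.5616 -0.0216  0.071 ]] [0.3167 0.0311 0.071 ] [ 0.3252 -0.0397  0.071 ]
```

Located: battery at about (0.665, 0.035), well at about (0.525, -0.174), paperweight at about (0.503, -0.288) and analyser centre at about (0.547, 0.243) with yaw -9°. I'll grip the battery across its x sides and move over it now.

Call:
carry_out(commands=[[[0.03, 0.04, 0], [0, 0, 0.1], 100], [[0.06, 0.09, 0], [0, 0, 0.2], 100], [[0.09, 0.14, 0], [0, 0, 0.3], 100], [[0.12, 0.19, 0], [0, 0, 0.4], 100], [[0.15, 0.24, 0], [0, 0, 0.5], 100], [[0.18, 0.29, 0], [0, 0, 0.6], 100], [[0.21, 0.34, 0], [0, 0, 0.7], 100], [[0.24, 0.39, 0], [0, 0, 0.8], 100], [[0.27, 0.44, 0], [0, 0, 0.9], 100], [[0.3, 0.49, 0], [0, 0, 1.0], 100]], newtons=30)

```text
t: 1.35
tool_pos: [0.5618, -0.1035, 0.2224]
orientation: [0.759, 0.651, -0.0, -0.0]
wrist_force: [0.4, -0.7, -0.3]
grip_width: 0.0875
```

Call:
carry_out(commands=[[[0.03, 0.04, 0], [0, 0, 0.05], 100], [[0.06, 0.08, 0], [0, 0, 0.05], 100], [[0.08, 0.11, 0], [0, 0, 0.05], 100], [[0.095, 0.13, 0], [0, 0, 0.05], 100], [[0.104, 0.14, 0], [0, 0, 0.05], 100], [[0.104, 0.14, 0], [0, 0, 0.05], 100], [[0.104, 0.14, 0], [0, 0, 0.05], 100], [[0.104, 0.14, 0], [0, 0, 0.05], 100], [[0.104, 0.14, 0], [0, 0, 0.05], 100], [[0.104, 0.14, 0], [0, 0, 0.05], 100]])

```text
t: 2.6
tool_pos: [0.6653, 0.0345, 0.2227]
orientation: [0.744, 0.668, 0.0, 0.0]
wrist_force: [0.7, -0.2, 0.3]
grip_width: 0.0872
```

```bash
python3 - <<'E'
from h import *
shot('wrist','w1'); st()
E
```

```text
{'t': np.float64(2.65), 'joint_positions': array([ 0.2465,  0.4127, -0.5002,  1.3973,  0.1972,  1.3811, -0.3627]), 'tool_pos': array([0.6653, 0.0346, 0.2227]), 'orientation': array([7.440e-01, 6.682e-01, 0.000e+00, 1.000e-04]), 'wrist_force': array([0.3789, 0.696 , 0.2303]), 'grip_width': np.float64(0.0871)}
```

View pics/w1.png

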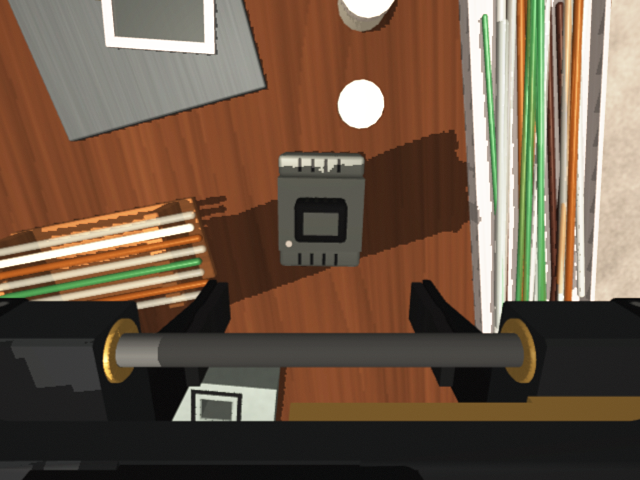

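The wrist view shows the battery head as a dark square, (293,198) to (347,243), on the charger, with the rods at left and the jar at (361,104). I'll compare this with projections.

```bash
python3 - <<'E'
from h import *
np.set_printoptions(suppress=True,precision=4)
c=np.load('pics/w1.npz');print('cam',-c['R'].T@c['t'])
for p in[(295,212),(345,212),(347,198),(294,198),(302,211),(339,237),(320,242)]:print(p,w('w1',*p,.075),w('w1',*p,.045))
a=w('w1',280,178,.045);b=w('w1',364,178,.045);e=w('w1',279,265,.045);print('charger edge yaw',np.degrees(np.arctan2(*(b-a)[1::-1])),np.linalg.norm(b-a),(a+b)/2,e)
i=cv2.imread('pics/w1.png'); cv2.imwrite('pics/w1c.png',cv2.resize(i[140:280,260:385],None,fx=4,fy=4,interpolation=cv2.INTER_CUBIC))
E
```

```text
cam [0.6744 0.1166 0.3849]
(295, 212) [0.6463 0.0465 0.075 ] [0.6436 0.0397 0.045 ]
(345, 212) [0.6888 0.0419 0.075 ] [0.6902 0.0347 0.045 ]
(347, 198) [0.6915 0.0538 0.075 ] [0.6932 0.0477 0.045 ]
(294, 198) [0.647  0.0586 0.075 ] [0.6443 0.053  0.045 ]
(302, 211) [0.6523 0.0467 0.075 ] [0.6502 0.04   0.045 ]
(339, 237) [0.6816 0.0202 0.075 ] [0.6823 0.0109 0.045 ]
(320, 242) [0.6646 0.0174 0.075 ] [0.6637 0.0078 0.045 ]
charger edge yaw -6.202478756651896 0.076626706551314 [0.6721 0.0686 0.045 ] [ 0.6212 -0.0114  0.045 ]
```

View pics/w1c.png

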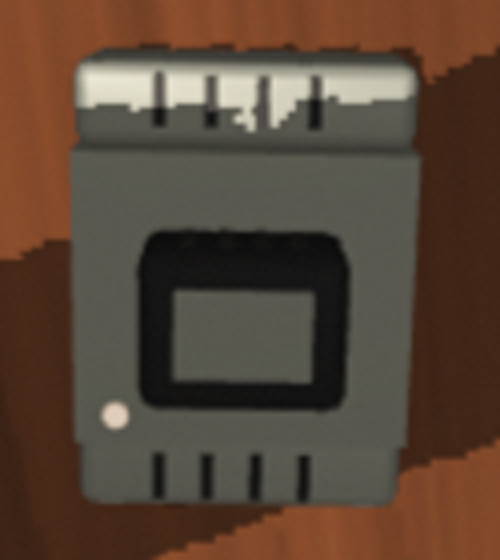

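Call:
carry_out(commands=[[[0.0015, 0, -0.02], [0, 0, 0], 100], [[0.0015, 0, -0.05], [0, 0, 0], 100], [[0.0015, 0, -0.085], [0, 0, 0], 100], [[0.0015, 0, -0.12], [0, 0, 0], 100], [[0.0015, 0, -0.145], [0, 0, 0], 100], [[0.0015, 0, -0.16], [0, 0, 0], 100], [[0.0015, 0, -0.168], [0, 0, 0], 100], [[0.0015, 0, -0.172], [0, 0, 0], 100], [[0.0015, 0, -0.172], [0, 0, 0], 100], [[0.0015, 0, -0.172], [0, 0, 0], 30]])

```text
t: 3.9
tool_pos: [0.6673, 0.035, 0.0514]
orientation: [0.744, 0.668, 0.0, 0.0]
wrist_force: [0.5, 0.9, 0.2]
grip_width: 0.0826
```

Call:
carry_out(commands=[[[0, 0, 0], [0, 0, 0], 20], [[0, 0, 0], [0, 0, 0], 20], [[0, 0, 0], [0, 0, 0], 20], [[0, 0, 0], [0, 0, 0], 20], [[0, 0, 0], [0, 0, 0], 20], [[0, 0, 0], [0, 0, 0], 20], [[0, 0, 0], [0, 0, 0], 20], [[0, 0, 0], [0, 0, 0], 20], [[0, 0, 0], [0, 0, 0], 20], [[0, 0, 0], [0, 0, 0], 20]])

```text
t: 5.15
tool_pos: [0.6668, 0.0348, 0.0505]
orientation: [0.744, 0.668, -0.0, -0.0]
wrist_force: [-1.0, 0.5, 1.0]
grip_width: 0.0454
```

Call:
carry_out(commands=[[[0, 0, 0.01], [0, 0, 0], 20], [[0, 0, 0.025], [0, 0, 0], 20], [[0, 0, 0.045], [0, 0, 0], 20], [[0, 0, 0.065], [0, 0, 0], 20], [[0, 0, 0.085], [0, 0, 0], 20], [[0, 0, 0.1], [0, 0, 0], 20], [[-0.005, -0.01, 0.11], [0, 0, -0.02], 20], [[-0.02, -0.03, 0.11], [0, 0, -0.04], 20], [[-0.04, -0.06, 0.11], [0, 0, -0.07], 20], [[-0.06, -0.09, 0.11], [0, 0, -0.1], 20]])

```text
t: 6.4
tool_pos: [0.6055, -0.0568, 0.1603]
orientation: [0.777, 0.629, -0.0, -0.0]
wrist_force: [-0.5, -0.6, -1.8]
grip_width: 0.0457
```

Call:
carry_out(commands=[[[-0.02, -0.03, 0], [0, 0, 0], 20], [[-0.04, -0.06, 0], [0, 0, 0], 20], [[-0.06, -0.09, 0], [0, 0, 0], 20], [[-0.075, -0.11, 0], [0, 0, 0], 20], [[-0.082, -0.119, 0], [0, 0, 0], 20], [[-0.082, -0.119, 0], [0, 0, 0], 20], [[-0.082, -0.119, 0], [0, 0, 0], 20], [[-0.082, -0.119, 0], [0, 0, 0], 20], [[-0.082, -0.119, 0], [0, 0, 0], 20], [[-0.082, -0.119, 0], [0, 0, 0], 20]])

```text
t: 7.65
tool_pos: [0.525, -0.1738, 0.1605]
orientation: [0.776, 0.63, -0.0, -0.0]
wrist_force: [0.1, 1.0, -1.4]
grip_width: 0.0458
```

```bash
python3 - <<'E'
from h import *
shot('wrist','w2'); st();shot('top','top2')
E
```

```text
{'t': np.float64(7.7), 'joint_positions': array([ 0.6   ,  0.2081, -0.4073,  1.767 ,  0.0884,  1.1845, -0.0395]), 'tool_pos': array([ 0.5249, -0.1739,  0.1605]), 'orientation': array([ 7.763e-01,  6.304e-01,  0.000e+00, -1.000e-04]), 'wrist_force': array([-0.0611,  0.0535, -1.6822]), 'grip_width': np.float64(0.0456)}
```

View pics/w2.png

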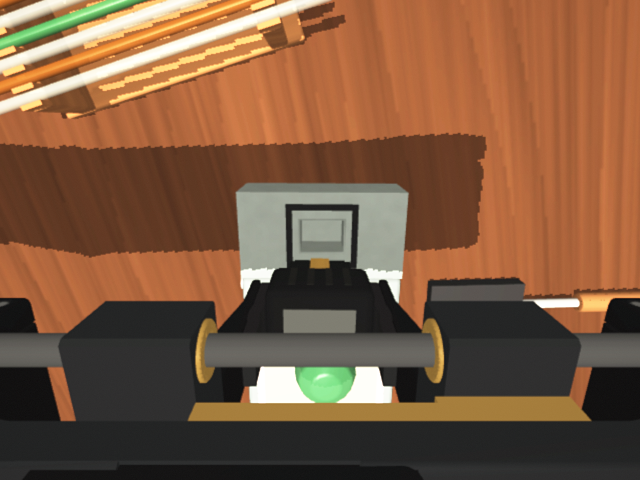

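The wrist view shows the held battery and, just beyond it, the well: black surround (288–357, 206+), hole around (321,235), viewer far edge y≈193. I'll enlarge it.

```bash
python3 - <<'E'
from h import *
i=cv2.imread('pics/w2.png'); cv2.imwrite('pics/w2c.png',cv2.resize(i[180:340,230:415],None,fx=4,fy=4,interpolation=cv2.INTER_CUBIC)[:600])
E
```

```text
(no output)
```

View pics/w2c.png

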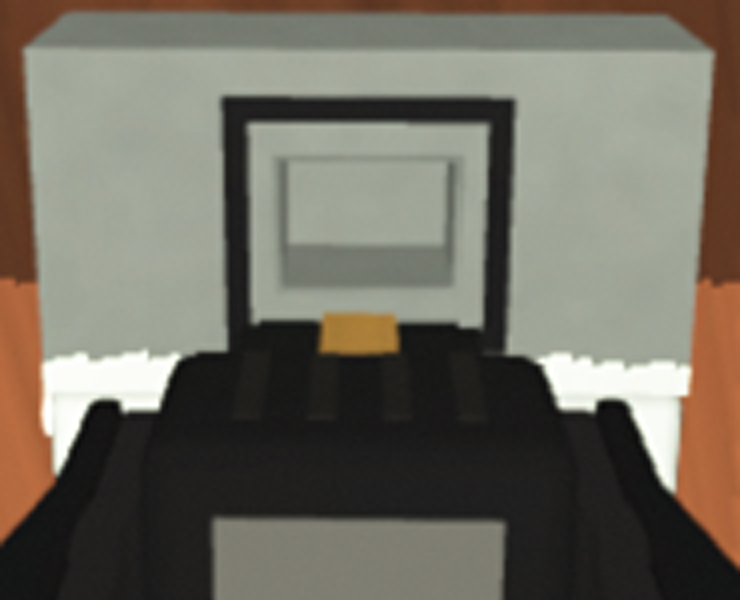

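```bash
python3 - <<'E'
from h import *
np.set_printoptions(suppress=True,precision=4)
P=lambda x,y,z:w('w2',230+(x+.5)/4-.5,180+(y+.5)/4-.5,z)
W=P
l,r=P(25,50,.045),P(714,50,.045); d=(r-l)/np.linalg.norm(r-l); n=np.array([-d[1],d[0],0])
print('edge',l,r,np.linalg.norm(r-l),'yaw x',np.degrees(np.arctan2(d[1],d[0])))
print('well from edge', (l+r)/2-n*.035)
h=np.array([P(*p,.045) for p in[(277,157),(463,157),(455,287),(281,287)]]);print('hole',h[:,:2],h.mean(0), np.linalg.norm(h[0]-h[1]),np.linalg.norm(h[1]-h[2]))
f=np.array([P(*p,.045) for p in[(224,99),(514,99)]]);print('frame',f.mean(0))
s=env.get_state()['tool_pos'];u=lambda q:(np.dot(q-s,d),np.dot(q-s,n))
print('head lower +y edge rel', u(P(185,355,.155)),u(P(545,355,.155)))
print('head top +y edge', u(P(147,435,.185)),u(P(573,435,.185)),'label',u(P(213,518,.185)),u(P(505,518,.185)))
print('stem bottom', u(P(258,325,.127)),u(P(478,325,.127)),'contact',u(P(359,352,.15)))
print('hole rel',u(h.mean(0)))
# same label in w1 (at rest, TCP .6653,.0346)
a=w('w1',260+172.5/4-.5,140+290.5/4-.5,.075);b=w('w1',260+316.5/4-.5,140+290.5/4-.5,.075);print('label w1',a,b)
E
```

```text
edge [ 0.4706 -0.1288  0.045 ] [ 0.5977 -0.1556  0.045 ] 0.12984619197371605 yaw x -11.879306043584188
well from edge [ 0.527  -0.1764  0.045 ]
hole [[ 0.5125 -0.1589]
 [ 0.5475 -0.1662]
 [ 0.5411 -0.192 ]
 [ 0.5074 -0.1849]] [ 0.5271 -0.1755  0.045 ] 0.0358226312885967 0.026523706222029143
frame [ 0.5322 -0.1514  0.045 ]
head lower +y edge rel (np.float64(-0.02067438994245442), np.float64(0.015457571842899972)) (np.float64(0.02297641136082563), np.float64(0.015451644779320714))
head top +y edge (np.float64(-0.021086224404109868), np.float64(0.01879042651313676)) (np.float64(0.022069188712613805), np.float64(0.01878290091944202)) label (np.float64(-0.014670915989505989), np.float64(0.009433769771654676)) (np.float64(0.015453996309360412), np.float64(0.009427266467785016))
stem bottom (np.float64(-0.01374440814853412), np.float64(0.008752716689812607)) (np.float64(0.017184654134510015), np.float64(0.008748954258802288)) contact (np.float64(0.0004276442181284566), np.float64(0.013850826729081682))
hole rel (np.float64(0.0024966158725859625), np.float64(-0.0009739922746720612))
label w1 [0.6528 0.0457 0.075 ] [0.6834 0.0424 0.075 ]
```

Call:
carry_out(commands=[[[0.001, -0.001, -0.01], [0, 0, 0], 20], [[0.001, -0.001, -0.025], [0, 0, 0], 20], [[0.001, -0.001, -0.04], [0, 0, 0], 20], [[0.001, -0.001, -0.052], [0, 0, 0], 20], [[0.001, -0.001, -0.062], [0, 0, 0], 20], [[0.001, -0.001, -0.068], [0, 0, 0], 20], [[0.001, -0.001, -0.068], [0, 0, 0], 20], [[0.001, -0.001, -0.068], [0, 0, 0], 20], [[0.001, -0.001, -0.068], [0, 0, 0], 20], [[0.001, -0.001, -0.068], [0, 0, 0], 20]])

```text
t: 9.0
tool_pos: [0.526, -0.1752, 0.0929]
orientation: [0.776, 0.63, 0.0, 0.0]
wrist_force: [-0.1, 0.0, -2.0]
grip_width: 0.0457
```

```bash
python3 - <<'E'
from h import *
shot('wrist','w3'); st()
i=cv2.imread('pics/w3.png'); cv2.imwrite('pics/w3c.png',cv2.resize(i[180:340,220:420],None,fx=4,fy=4,interpolation=cv2.INTER_CUBIC)[:600])
E
```

```text
{'t': np.float64(9.05), 'joint_positions': array([ 0.5896,  0.2768, -0.401 ,  1.8356,  0.1231,  1.0531, -0.0658]), 'tool_pos': array([ 0.5259, -0.1752,  0.0928]), 'orientation': array([7.764e-01, 6.302e-01, 1.000e-04, 1.000e-04]), 'wrist_force': array([-0.0242,  0.5599, -1.9895]), 'grip_width': np.float64(0.0458)}
```

View pics/w3c.png

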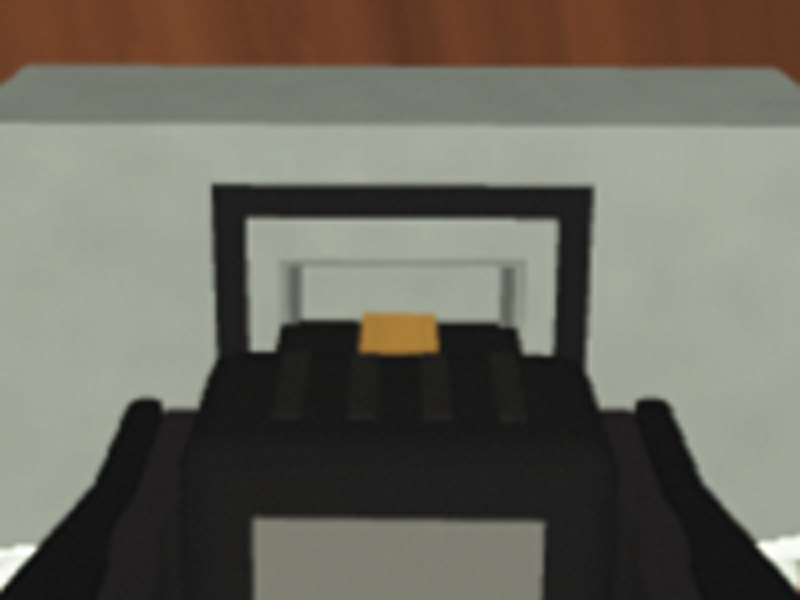

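```bash
python3 - <<'E'
from h import *
np.set_printoptions(suppress=True,precision=4)
P=lambda x,y,z:w('w3',220+(x+.5)/4-.5,180+(y+.5)/4-.5,z)
s=env.get_state()['tool_pos'];a=np.radians(-11.87);d=np.array([np.cos(a),np.sin(a),0]);n=np.array([-d[1],d[0],0])
u=lambda *q:np.round(1e3*np.array([np.dot(P(*q)-s,d),np.dot(P(*q)-s,n)]),1)
zt=s[2]
print('hole',u(280,262,.045),u(526,262,.045),'frame',u(213,187,.045),u(593,187,.045),'edge',u(400,124,.045))
b=zt-.0335
print('stem bot',u(280,325,b),u(518,325,b),'contact',u(359,352,b+.028),u(438,352,b+.028),'label',u(253,518,b+.058),u(546,518,b+.058),'headlow',u(213,355,b+.028),u(588,355,b+.028))
E
```

```text
hole [-17.2  13.1] [19.5 13.1] frame [-26.7  24.7] [29.  24.7] edge [ 0.7 34.1]
stem bot [-16.2   8.5] [17.3  8.5] contact [-4.4 15.6] [ 5.2 15.6] label [-14.6   9.2] [15.6  9.1] headlow [-22.1  15.2] [23.4 15.2]
```

Call:
carry_out(commands=[[[0.0006, 0.0003, -0.004], [0, 0, 0], 20], [[0.0006, 0.0003, -0.009], [0, 0, 0], 20], [[0.0006, 0.0003, -0.014], [0, 0, 0], 20], [[0.0006, 0.0003, -0.018], [0, 0, 0], 20], [[0.0006, 0.0003, -0.022], [0, 0, 0], 20], [[0.0006, 0.0003, -0.025], [0, 0, 0], 20], [[0.0006, 0.0003, -0.028], [0, 0, 0], 20], [[0.0006, 0.0003, -0.03], [0, 0, 0], 20], [[0.0006, 0.0003, -0.03], [0, 0, 0], 20], [[0.0006, 0.0003, -0.03], [0, 0, 0], 20]])

```text
t: 10.3
tool_pos: [0.5265, -0.1749, 0.0627]
orientation: [0.776, 0.63, 0.0, 0.0]
wrist_force: [-0.2, -0.1, -1.6]
grip_width: 0.0457
```

Call:
carry_out(commands=[[[0, 0, -0.003], [0, 0, 0], 20], [[0, 0, -0.006], [0, 0, 0], 20], [[0, 0, -0.008], [0, 0, 0], 20], [[0, 0, -0.01], [0, 0, 0], 20], [[0, 0, -0.0115], [0, 0, 0], 20], [[0, 0, -0.0125], [0, 0, 0], 20], [[0, 0, -0.0135], [0, 0, 0], 20], [[0, 0, -0.0135], [0, 0, 0], 20], [[0, 0, -0.0135], [0, 0, 0], 20], [[0, 0, -0.0135], [0, 0, 0], 20]])

```text
t: 11.55
tool_pos: [0.5264, -0.1748, 0.0504]
orientation: [0.776, 0.63, -0.0, 0.0]
wrist_force: [-6.1, 2.6, 14.4]
grip_width: 0.0455
```

It seated at TCP z = 0.0504, as expected, with a 14 N reaction. I'll release it and retreat.

Call:
carry_out(commands=[[[0, 0, 0.001], [0, 0, 0], 50], [[0, 0, 0.001], [0, 0, 0], 90], [[0, 0, 0.001], [0, 0, 0], 100], [[0, 0, 0.001], [0, 0, 0], 100], [[0, 0, 0.001], [0, 0, 0], 100], [[0, 0, 0.02], [0, 0, 0], 100], [[0, 0, 0.05], [0, 0, 0], 100], [[0, 0, 0.09], [0, 0, 0], 100], [[0, 0, 0.13], [0, 0, 0], 100], [[0, 0, 0.17], [0, 0, 0], 100]])

```text
t: 12.8
tool_pos: [0.5265, -0.1747, 0.2219]
orientation: [0.776, 0.63, 0.0, 0.001]
wrist_force: [1.1, -0.4, -0.8]
grip_width: 0.087
```

```bash
python3 - <<'E'
from h import *
shot('wrist','w4'); shot('side','s4');st()
i=cv2.imread('pics/s4.png')
a=cv2.resize(i[140:230,325:450],None,fx=4,fy=4,interpolation=cv2.INTER_CUBIC)
b=cv2.imread('pics/w4.png')[160:480,170:470]
o=np.zeros((360,800,3),np.uint8); o[:,:500]=a; o[:320,500:800]=b
cv2.imwrite('pics/c4.png',o)
E
```

```text
{'t': np.float64(12.9), 'joint_positions': array([ 0.6066,  0.1641, -0.41  ,  1.6801,  0.0688,  1.3029, -0.023 ]), 'tool_pos': array([ 0.5288, -0.1751,  0.2253]), 'orientation': array([0.7763, 0.6303, 0.0022, 0.0037]), 'wrist_force': array([0.593 , 0.6099, 1.1055]), 'grip_width': np.float64(0.0868)}
```

View pics/c4.png

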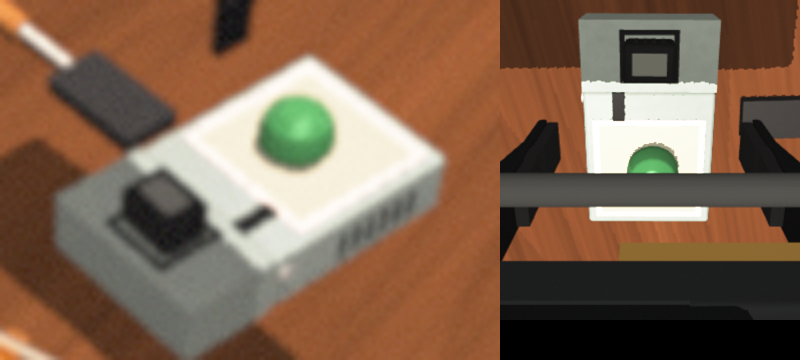

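The picture shows the battery head sitting flush on the viewer top in the well, and the paperweight undisturbed. Next I'll move to the analyser and measure the paperweight from the stored images.

Call:
carry_out(commands=[[[0, 0.04, 0], [0, 0, 0.15], 100], [[-0.005, 0.08, 0], [0, 0, 0.3], 100], [[-0.01, 0.12, 0], [0, 0, 0.45], 100], [[-0.015, 0.16, 0], [0, 0, 0.6], 100], [[-0.02, 0.2, 0], [0, 0, 0.75], 100], [[-0.025, 0.24, 0], [0, 0, 0.9], 100], [[-0.03, 0.28, 0], [0, 0, 1.05], 100], [[-0.035, 0.32, 0], [0, 0, 1.2], 100], [[-0.04, 0.36, 0], [0, 0, 1.35], 100], [[-0.045, 0.4, 0], [0, 0, 1.5], 100]])

```text
t: 14.15
tool_pos: [0.481, 0.2264, 0.2197]
orientation: [0.136, 0.991, -0.0, 0.0]
wrist_force: [0.3, 0.4, -1.1]
grip_width: 0.087
```

Call:
carry_out(commands=[[[0, 0.015, -0.01], [0, 0, 0.06], 100], [[-0.003, 0.029, -0.02], [0, 0, 0.12], 100], [[-0.003, 0.029, -0.03], [0, 0, 0.12], 90], [[-0.003, 0.029, -0.04], [0, 0, 0.12], 80], [[-0.003, 0.029, -0.04], [0, 0, 0.12], 80], [[-0.003, 0.029, -0.04], [0, 0, 0.12], 80], [[-0.003, 0.029, -0.04], [0, 0, 0.12], 80], [[-0.003, 0.029, -0.04], [0, 0, 0.12], 80], [[-0.003, 0.029, -0.04], [0, 0, 0.12], 80], [[-0.003, 0.029, -0.04], [0, 0, 0.12], 80]])

```text
t: 15.4
tool_pos: [0.4784, 0.2542, 0.1791]
orientation: [0.079, 0.997, -0.0, 0.0]
wrist_force: [-0.2, -0.2, 0.6]
grip_width: 0.0695
```

```bash
python3 - <<'E'
from h import *
np.set_printoptions(suppress=True,precision=4)
def green(n):
    h=cv2.cvtColor(cv2.imread(f'pics/{n}.png'),cv2.COLOR_BGR2HSV)
    m=cv2.inRange(h,(45,100,40),(80,255,255)); k,l,s,c=cv2.connectedComponentsWithStats(m)
    b=[j for j in range(1,k) if s[j,2]/s[j,3]<1.4 and s[j,3]/s[j,2]<1.4]
    j=max(b,key=lambda j:s[j,4]); return s[j],c[j]
shot('wrist','w5'); shot('top','top5'); st()
for n in('top0','side0','top5','s4'):
    s,c=green(n); print(n,s,c,w(n,*c,.052),w(n,*c,.056))
E
```

```text
{'t': np.float64(15.5), 'joint_positions': array([ 0.1769,  0.2375, -0.8488,  1.7536,  0.1881,  1.235 ,  0.6925]), 'tool_pos': array([0.4784, 0.2542, 0.179 ]), 'orientation': array([ 0.0788,  0.9969, -0.    , -0.    ]), 'wrist_force': array([ 0.0462,  0.693 , -0.3619]), 'grip_width': np.float64(0.0697)}
top0 [428 237  18  19 224] [436.4375 245.8438] [ 0.5081 -0.2909  0.052 ] [ 0.5072 -0.29    0.056 ]
side0 [156 180  67  52 205] [184.5317 208.278 ] [0.8444 0.1441 0.052 ] [0.8408 0.146  0.056 ]
top5 [428 237  18  19 222] [436.4234 245.8964] [ 0.508  -0.2908  0.052 ] [ 0.5071 -0.2899  0.056 ]
s4 [156 180  68  52 211] [185.1659 207.782 ] [0.8444 0.142  0.052 ] [0.8409 0.1439 0.056 ]
```

View pics/w5.png

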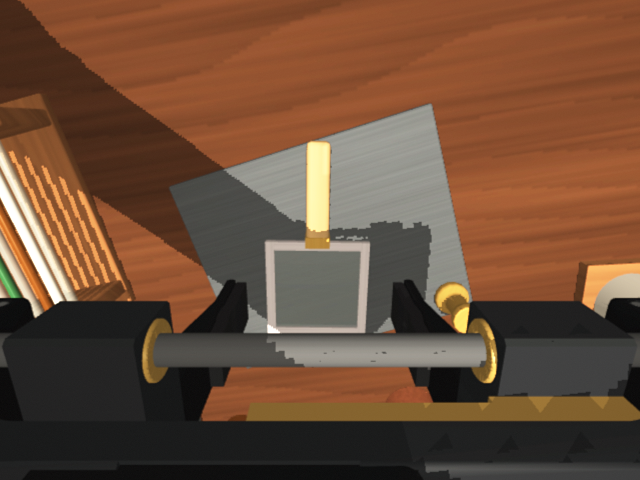

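The wrist view shows the handle from (318,142) to (317,235), the frame's handle-side edge (265–370, 241), and the stamp clear at (452,300).

```bash
python3 - <<'E'
from h import *
np.set_printoptions(suppress=True,precision=4)
s=env.get_state();t=s['tool_pos']
e=w('w5',318,142,.034);m=w('w5',317.7,228,.034);l=w('w5',265,241,.018);r=w('w5',370,241,.018)
print('end',e,'near',m,'edge',l,r,np.linalg.norm(l-r))
d=m-e;print('yaw handle',np.degrees(np.arctan2(d[1],d[0])),'edge normal',np.degrees(np.arctan2(*(r-l)[1::-1])))
yx=np.radians(-9);x=np.array([np.cos(yx),np.sin(yx),0])
print('origin from edge',(l+r)/2+.048*x,'from end',e+.138*x,'grip',(l+r)/2-.022*x,e+.068*x)
print('handle lateral rel tool', np.dot(e-t,[-x[1],x[0],0]),np.dot(m-t,[-x[1],x[0],0]),np.dot((l+r)/2-t,[-x[1],x[0],0]))
# side green
h=cv2.cvtColor(cv2.imread('pics/side0.png'),cv2.COLOR_BGR2HSV)[150:200,380:420]
k=cv2.inRange(h,(45,100,40),(80,255,255));mm=cv2.moments(k,True);c=(380+mm['m10']/mm['m00'],150+mm['m01']/mm['m00']);print('side pw',c,w('side0',*c,.056),w('side0',*c,.052))
E
```

```text
end [0.4126 0.2646 0.034 ] near [0.4833 0.253  0.034 ] edge [0.4923 0.2027 0.018 ] [0.5074 0.2974 0.018 ] 0.0959396029798045
yaw handle -9.33890875428368 edge normal 80.91777731685661
origin from edge [0.5473 0.2425 0.018 ] from end [0.5489 0.243  0.034 ] grip [0.4781 0.2535 0.018 ] [0.4798 0.2539 0.034 ]
handle lateral rel tool -2.9989325696144666e-05 -0.0004535568513189546 -0.0007354900281747967
side pw (398.75956284153006, 172.40437158469945) [ 0.5082 -0.2912  0.056 ] [ 0.5104 -0.2949  0.052 ]
```

Call:
carry_out(commands=[[[0, -0.0004, -0.02], [0, 0, 0], 80], [[0, -0.0004, -0.05], [0, 0, 0], 80], [[0, -0.0004, -0.08], [0, 0, 0], 80], [[0, -0.0004, -0.11], [0, 0, 0], 80], [[0, -0.0004, -0.135], [0, 0, 0], 80], [[0, -0.0004, -0.15], [0, 0, 0], 80], [[0, -0.0004, -0.158], [0, 0, 0], 80], [[0, -0.0004, -0.162], [0, 0, 0], 80], [[0, -0.0004, -0.164], [0, 0, 0], 80], [[0, -0.0004, -0.164], [0, 0, 0], 80]])

```text
t: 16.75
tool_pos: [0.4787, 0.2539, 0.0155]
orientation: [0.079, 0.997, 0.0, 0.0]
wrist_force: [0.1, -0.6, 1.3]
grip_width: 0.0696
```

Call:
carry_out(commands=[[[0, 0, 0], [0, 0, 0], 50], [[0, 0, 0], [0, 0, 0], 30], [[0, 0, 0], [0, 0, 0], 10], [[0, 0, 0], [0, 0, 0], 10], [[0, 0, 0], [0, 0, 0], 10], [[0, 0, 0], [0, 0, 0], 10], [[0, 0, 0], [0, 0, 0], 10], [[0, 0, 0], [0, 0, 0], 10], [[0, 0, 0], [0, 0, 0], 10], [[0, 0, 0], [0, 0, 0], 10]], newtons=30)

```text
t: 18.0
tool_pos: [0.4784, 0.2537, 0.015]
orientation: [0.079, 0.997, -0.0, -0.0]
wrist_force: [1.0, -0.7, 0.5]
grip_width: 0.0196
```

Call:
carry_out(commands=[[[0, 0, 0.005], [0, 0, 0], 10], [[0, 0, 0.015], [0, 0, 0], 10], [[0, 0, 0.035], [0, 0, 0], 10], [[0, 0, 0.06], [0, 0, 0], 10], [[0, 0, 0.085], [0, 0, 0], 10], [[0, 0, 0.11], [0, 0, 0], 10], [[0, 0, 0.135], [0, 0, 0], 10], [[0, 0, 0.155], [0, 0, 0], 10], [[0, 0, 0.17], [0, 0, 0], 10], [[0, 0, 0.175], [0, 0, 0], 10]])

```text
t: 19.25
tool_pos: [0.4787, 0.2539, 0.191]
orientation: [0.079, 0.997, 0.0, 0.0]
wrist_force: [0.3, 0.2, -1.3]
grip_width: 0.0198
```

Call:
carry_out(commands=[[[0, -0.015, 0], [0, 0, -0.05], 10], [[0.002, -0.04, 0], [0, 0, -0.12], 10], [[0.005, -0.07, 0], [0, 0, -0.22], 10], [[0.01, -0.105, 0], [0, 0, -0.34], 10], [[0.013, -0.14, 0], [0, 0, -0.46], 10], [[0.016, -0.175, 0], [0, 0, -0.58], 10], [[0.02, -0.21, 0], [0, 0, -0.7], 10], [[0.023, -0.245, 0], [0, 0, -0.82], 10], [[0.026, -0.28, 0], [0, 0, -0.94], 10], [[0.029, -0.31, 0], [0, 0, -1.06], 10]])

```text
t: 20.5
tool_pos: [0.5064, -0.0587, 0.1891]
orientation: [0.575, 0.818, -0.0, -0.001]
wrist_force: [0.3, 0.0, -1.6]
grip_width: 0.0201
```

Call:
carry_out(commands=[[[0.003, -0.035, 0], [0, 0, -0.12], 10], [[0.006, -0.07, 0], [0, 0, -0.24], 10], [[0.009, -0.105, 0], [0, 0, -0.35], 10], [[0.012, -0.135, 0], [0, 0, -0.44], 10], [[0.014, -0.155, 0], [0, 0, -0.52], 10], [[0.015, -0.166, 0], [0, 0, -0.559], 10], [[0.015, -0.166, 0], [0, 0, -0.559], 10], [[0.015, -0.166, 0], [0, 0, -0.559], 10], [[0.015, -0.166, 0], [0, 0, -0.559], 10], [[0.015, -0.166, 0], [0, 0, -0.559], 10]])

```text
t: 21.75
tool_pos: [0.5225, -0.2217, 0.1902]
orientation: [0.776, 0.631, 0.0, 0.0]
wrist_force: [0.6, 0.3, -1.1]
grip_width: 0.0198
```

```bash
python3 - <<'E'
from h import *
shot('top','top6');shot('side','s6');shot('wrist','w6');st()
a=cv2.resize(cv2.imread('pics/top6.png')[190:300,345:485],None,fx=2.85,fy=2.85,interpolation=cv2.INTER_CUBIC)[:300,:399]
b=cv2.resize(cv2.imread('pics/s6.png')[120:240,325:475],None,fx=2.66,fy=2.5,interpolation=cv2.INTER_CUBIC)[:300,:399]
c=cv2.resize(cv2.imread('pics/w6.png'),(400,300))
o=np.zeros((600,800,3),np.uint8);o[:a.shape[0],:399]=a;o[:300,400:799]=b;o[300:,:400]=c
cv2.imwrite('pics/c6.png',o)
E
```

```text
{'t': np.float64(21.9), 'joint_positions': array([ 0.6555,  0.2123, -0.3804,  1.6972,  0.0826,  1.2478,  0.0509]), 'tool_pos': array([ 0.5225, -0.222 ,  0.1901]), 'orientation': array([7.760e-01, 6.308e-01, 0.000e+00, 1.000e-04]), 'wrist_force': array([-0.1769, -0.7851, -1.2833]), 'grip_width': np.float64(0.02)}
```

Call:
carry_out(commands=[[[0, 0, -0.01], [0, 0, 0], 10], [[0, 0, -0.02], [0, 0, 0], 10], [[0, 0, -0.03], [0, 0, 0], 10], [[0, 0, -0.04], [0, 0, 0], 10], [[0, 0, -0.05], [0, 0, 0], 10], [[0, 0, -0.06], [0, 0, 0], 10], [[0, 0, -0.068], [0, 0, 0], 10], [[0, 0, -0.075], [0, 0, 0], 10], [[0, 0, -0.077], [0, 0, 0], 10], [[0, 0, -0.077], [0, 0, 0], 10]])

```text
t: 23.15
tool_pos: [0.5225, -0.2222, 0.1131]
orientation: [0.776, 0.631, 0.0, 0.0]
wrist_force: [0.1, -0.2, -1.0]
grip_width: 0.0195
```

```bash
python3 - <<'E'
from h import *
shot('top','top7');shot('side','s7');shot('wrist','w7');st()
a=cv2.resize(cv2.imread('pics/top7.png')[200:300,365:485],None,fx=3.3,fy=3,interpolation=cv2.INTER_CUBIC)
b=cv2.resize(cv2.imread('pics/s7.png')[120:240,325:475],(400,300),interpolation=cv2.INTER_CUBIC)
c=cv2.resize(cv2.imread('pics/w7.png'),(400,300))
o=np.zeros((600,800,3),np.uint8);o[:a.shape[0],:a.shape[1]]=a;o[:300,400:]=b;o[300:,:400]=c
cv2.imwrite('pics/c7.png',o)
E
```

```text
{'t': np.float64(23.3), 'joint_positions': array([ 0.6471,  0.2779, -0.3761,  1.7848,  0.1134,  1.0996,  0.0265]), 'tool_pos': array([ 0.5226, -0.2223,  0.1134]), 'orientation': array([7.761e-01, 6.307e-01, 1.000e-04, 2.000e-04]), 'wrist_force': array([-0.5035,  0.2083, -1.3416]), 'grip_width': np.float64(0.02)}
```

View pics/c7.png

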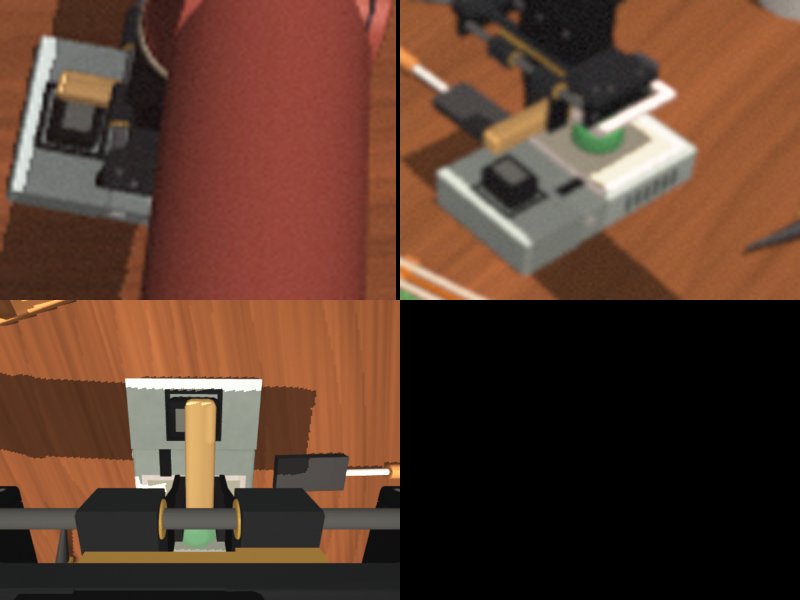

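The side view shows the frame over the paperweight, with outline corners near (428,157) and (400,173), and the handle clear above the battery. The top view is blocked by the arm. I'll compare these with the predicted projections.

```bash
python3 - <<'E'
from h import *
np.set_printoptions(suppress=True,precision=1)
s=env.get_state();t=s['tool_pos'];R=Ro.from_quat(s['orientation']).as_matrix()
x=-R[:,0]; y=-R[:,1]*-1; x/=np.linalg.norm(x); z=np.array([0,0,1.]); y=np.cross(z,x)
o=t+.07*x-np.array([0,0,.003]); print('origin',o.round(4),'x yaw',np.degrees(np.arctan2(x[1],x[0])), 'air', o[2]-.079)
f=lambda a,b,c:o+a*x+b*y+c*z
for n in('s7','w7'):
    print(n,'frame top',[px(n,f(a,b,.006)) for a,b in((.048,.048),(.048,-.048),(-.048,-.048),(-.048,.048))],'handle end top',px(n,f(-.138,.01,.022)),px(n,f(-.138,-.01,.022)),'bot',px(n,f(-.138,.01,0)),px(n,f(-.138,-.01,0)))
i=cv2.imread('pics/s7.png'); h=cv2.cvtColor(i,cv2.COLOR_BGR2HSV)
m=cv2.inRange(h,(12,70,120),(28,200,255))[150:190,345:395];ys,xs=np.where(m);print('handle mask bbox',xs.min()+345,xs.max()+345,ys.min()+150,ys.max()+150)
W=cv2.inRange(cv2.cvtColor(cv2.imread('pics/w7.png'),cv2.COLOR_BGR2HSV),(14,80,130),(28,220,255))[150:280,280:360];ys,xs=np.where(W)
print('w7 handle y',ys.min()+150,[(r,280+np.where(W[r-150])[0].min(),280+np.where(W[r-150])[0].max()) for r in(166,180,220,260)])
print('px of pw top', px('s7',(.508,-.291,.079)))
E
```

```text
origin [ 0.5 -0.3  0.1] x yaw -101.8033414374135 air 0.03137884109211539
s7 frame top [array([401.6, 137.3]), array([428.2, 156.6]), array([399.8, 173.3]), array([373.6, 152.9])] handle end top [356.1 171.7] [361.5 176.2] bot [355.8 178.4] [361.2 182.9]
w7 frame top [array([403.1, 491.6]), array([234.5, 491.9]), array([221.1, 345.2]), array([415.9, 344.9])] handle end top [344.5 163. ] [291.9 163. ] bot [341.2 157.8] [295.4 157.8]
handle mask bbox 347 389 150 181
w7 handle y 158 [(166, np.int64(297), np.int64(343)), (180, np.int64(295), np.int64(345)), (220, np.int64(296), np.int64(344)), (260, np.int64(297), np.int64(343))]
px of pw top [399.6 165.9]
```

The predicted projections match the image within about 0.6 px, so the analyser hasn't slipped and is level. I'll descend 18 mm to about 13 mm of air.

Call:
carry_out(commands=[[[0, 0, -0.003], [0, 0, 0], 10], [[0, 0, -0.006], [0, 0, 0], 10], [[0, 0, -0.009], [0, 0, 0], 10], [[0, 0, -0.012], [0, 0, 0], 10], [[0, 0, -0.015], [0, 0, 0], 10], [[0, 0, -0.017], [0, 0, 0], 10], [[0, 0, -0.018], [0, 0, 0], 10], [[0, 0, -0.018], [0, 0, 0], 10], [[0, 0, -0.018], [0, 0, 0], 10], [[0, 0, -0.018], [0, 0, 0], 10]])

```text
t: 24.55
tool_pos: [0.5225, -0.2223, 0.0951]
orientation: [0.776, 0.631, 0.0, 0.0]
wrist_force: [-0.1, -0.3, -1.8]
grip_width: 0.0196
```

```bash
python3 - <<'E'
from h import *
np.set_printoptions(suppress=True,precision=1)
shot('side','s8');shot('wrist','w8');s=env.get_state();st();t=s['tool_pos'];R=Ro.from_quat(s['orientation']).as_matrix()
x=-R[:,0]; z=np.array([0,0,1.]);y=np.cross(z,x);o=t+.07*x-np.array([0,0,.003]);print(o.round(4))
f=lambda a,b,c:o+a*x+b*y+c*z
print('pred corners',px('s8',f(.048,-.048,.006)),px('s8',f(-.048,-.048,.006)))
h=cv2.cvtColor(cv2.imread('pics/s8.png'),cv2.COLOR_BGR2HSV)[140:200,360:440]
print('rightmost bright frame px by row',[(140+r,360+np.where((h[r,:,2]>190)&(h[r,:,1]<60))[0].max()) for r in range(14,40,2) if ((h[r,:,2]>190)&(h[r,:,1]<60)).any()])
W=cv2.inRange(cv2.cvtColor(cv2.imread('pics/w8.png'),cv2.COLOR_BGR2HSV),(14,80,130),(28,220,255))[140:280,280:360];ys,xs=np.where(W);print('handle end row',ys.min()+140)
E
```

```text
{'t': np.float64(24.65), 'joint_positions': array([ 0.6,  0.3, -0.4,  1.8,  0.1,  1.1,  0. ]), 'tool_pos': array([ 0.5, -0.2,  0.1]), 'orientation': array([ 0.8,  0.6, -0. ,  0. ]), 'wrist_force': array([ 0.5,  0.5, -1.5]), 'grip_width': np.float64(0.0197)}
[ 0.5 -0.3  0.1]
pred corners [427.3 162.2] [399.2 178.9]
rightmost bright frame px by row [(158, np.int64(421)), (160, np.int64(424)), (162, np.int64(426)), (164, np.int64(426)), (166, np.int64(422)), (168, np.int64(421)), (170, np.int64(424)), (172, np.int64(426)), (174, np.int64(429)), (176, np.int64(432)), (178, np.int64(434))]
handle end row 158
```

The frame corner is at (426,163) against a predicted (427,162), the handle end row is unchanged, and there is no contact force. I'll hand in.

```bash
python3 - <<'E'
from h import *
print(env.close_job())
E
```

```text
the job is handed in; nothing more can be done
None
```

I pulled the battery from the charger and plugged it into the light base's well. I then carried the analyser over the rod rest and handed the job in at about 25 s, still holding it above the paperweight.

**Battery:** it stopped at the height expected for fully home, with a 14 N reaction. The pictures after release showed the head flush on the light base.

**Analyser:**
- It is level, about 13 mm above the paperweight's top and centred on where I measured the paperweight to be, (0.508, -0.291).
- The handle is parallel to the light base's long side to within about 0.1°.
- In the last side view the frame corner was within about 1 px of where I predicted.
- The handle had not moved in the grip.
- The wrist force was just the analyser's weight.

**Not checked or disagreeing:**
- At the end the arm hid the analyser from the top camera. The centring therefore rests on the side and wrist views and on paperweight positions taken earlier from the top and side cameras.
- Those two cameras agreed on the paperweight's position within about 2–5 mm, depending on the height assumed.
- The wrist camera placed the well about 2 mm off before insertion; I corrected this from a closer view.

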